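# Hang the clip-on shelf on the slotted upright

## Task

Hang the wide clip-on shelf, the one with two hook tabs, on the upper pair of slots of the slotted upright: press its tabs into the slots, then move it down until it is fully home, and let go. Leave the narrow one-tab shelf standing where it is.

Things in the scene. Friction and masses are not known exactly. Their poses are not given: they have to be found in the camera images.
- wide_shelf: Plain steel clip-on shelf, 0.22 kg, loose, standing on the bench: tray 100 mm long (x) by 60 wide (y), rims 12 high; an upright web along its middle; at the +x end a back plate 60 wide, 78 high, its rear face 48 mm from the origin, with two hook tabs pointing to +x. Origin: underside, below the web's middle; z up.
- web_top (a point): Middle of the top edge of the wide shelf's web, 85 mm above its underside, axes as the shelf's. The web is 12 mm thick (y), 90 mm long (x) and free on both sides down to the tray: pinch it here across y, from above.
- shelf_tabs (a point): Midway between the wide shelf's two tabs (at y -20 and +20 mm, each 8 wide, 22 long), on the back plate's rear face (48 mm in x from the shelf's origin), level with the undersides of the tabs' shanks (58 mm up). A shank is 10 mm high; behind it a hook goes 19 mm farther down, 9 mm clear of the back plate, flared at its tip. Axes as the shelf's.
- narrow_shelf: Bystander, loose: like the wide shelf (same length, height, web and origin) but only 36 mm wide and with a single tab in the middle of its back plate.
- upright: Slotted aluminium channel, 104 mm wide, 184 high, fixed to the bench by a foot plate (112 wide, 20 mm out in front, 8 high). Its 6 mm face plate looks to its own -x and has a low and an upper pair of slots, each slot 22 wide, 44 high, open behind for 35 mm, centred at y -20 and +20 mm. Origin: on the bench below the middle of the face, in its plane; +x goes into the face.
- upper_seat (a point): On the upright's face, midway between the upper slots, level with their lower edges (120 mm above the bench; the slots reach up to 164). Axes as the upright's. Shelf home: shanks on these edges, back plate on the face, shelf_tabs at this point, same yaw as the upright. The tabs go in with shelf_tabs 20 to 33 mm above it, then down.

How it is judged:
By the outcome, as a careful person would: the job done as asked, in the order asked, and still so for the second after the job is handed in, with the robot touching nothing.
It also fails if it takes over 40 s, if anything falls off the work surface, if the arm or the gripper's body presses on something with over 40 N, if the wrist force passes 120 N, or if a joint passes its speed limit or range.

## Robot

A 6-joint arm with a two-finger parallel gripper is mounted at the origin on a cart in front of the work surface, level with it; the furniture and walls round the work are solid. World frame = base frame: x ahead of the robot, y to its left, z up, the work surface at z = 0. Lengths are in m, angles in rad, forces in N, time in s.
With the tool pointing down it reaches from about 0.425 to 0.95 m from the base axis. Payload 3.5 kg.
Tool frame: the origin (TCP) lies between the finger pads; the fingertips stand 11 mm ahead of it and the grasp point (between the pads) lies 8 mm behind it; z points along the fingers, y is the line along which they close (so a half turn about z gives the same grasp; the last joint's range is limited). The gripper opens to 85 mm and grips with 20 to 120 N. Pads are 22 mm wide; open, the fingers measure 114 mm over their backs; the gripper's body (76 mm by 85 mm) begins 54 mm behind the grasp point. The pads swing forward as they close: fully open they stand 13 mm farther back than shut.
Start: joints at [-1.374, 0.286, 1.577, -0, 1.279, -0.15], TCP at [0.229, -0.635, 0.242] pointing down, gripper open.
Joint ranges: [-2.77, 2.77], [-0.9, 2.22], [0.21, 2.48], [-1.53, 4.67], [0.24, 2.81], [-2.84, 2.84]. Speed limits (rad/s): [2.79, 2.79, 3.14, 3.14, 3.14, 3.14].

## Interface

Orientations are given as a unit quaternion [w, x, y, z].
In Python, from station import manip, command_gripper, planner, vision gives the robot as it stands. Calls block until the motion is done:
- manip.move_ptp(position, orientation): joint-space move of the TCP to a pose.
- manip.movel(position, attitude=None, velocity=0.15, stop_force=None): straight line of the TCP; attitude=None keeps the orientation; velocity is the mean speed in m/s. With stop_force (N) it stops when the force on the tool has changed by that much, and returns True; else False.
- manip.move_joints(angles): joint-space move.
- command_gripper(opening, newtons=None): finger opening in m; newtons is the grip in N (None keeps the last); returns when the fingers have stopped.
- manip.wait(seconds).
- planner.ik(position, orientation): joint angles nearest the present ones, or None.
- manip.observe(): the state.
- vision.camera(name): name is "side" or "top" or "wrist"; returns the picture (384x512x3 uint8, red, green, blue); there is no depth.
- vision.get_calibration(name): a dict with "K" (3x3 intrinsics, pixels), "R" (3x3) and "t" (3): a world point X has camera coordinates R X + t; the wrist camera has in their place "hand_eye" (4x4, takes a point from camera to tool coordinates, whose origin is the TCP and whose axes are the flange's). Camera axes: x right, y down, z forward; pixel columns grow to the right and rows downward; lengths in m; the calibration is good to about 2 mm. A picture is of the moment at which its call begins: read the wrist's pose just before it. get_calibration takes no time and is no camera call.
A pose or a line that the arm cannot do raises manip.IKError and nothing moves.
- manip.close_job(): hands the job in; it is judged then, once.
Trained networks look in the newest picture that a camera, given by its name, has taken for a name from the list of things; names that differ only in an ending like _2 or _b are one class to them, and where a whole thing is asked for, a point or a joint stands for the part that bears it (a point fixed in the world has none). Each returns a list of dicts, best first, with "score" (0 to 1); they miss things now and then, are a little off and sometimes report something else, mostly with a low value. They report only what shows in the picture. A call takes as long as a camera call.
- vision.boxes_of(camera, thing): "xy" ([column, row] in pixels, amid what is visible of it).
- vision.outline_of(camera, thing): "mask" (384x512 bool, what is visible of it) and "xy" ([column, row] in pixels, amid what is visible of it).
The state is a dict: "time_s": time; "q": joint angles; "joint_vel": joint speeds; "tau": joint torques, N m; "tool_pos": TCP position; "orientation": TCP orientation; "wrist_force": force on the tool from outside, world axes, zero at the start; "ft_torque": the same for the moment, N m; "grip_width": finger opening in m; "finger_force": force on a finger pad.
Only numpy, scipy, OpenCV 4.12 (cv2) and the standard library are available. Lean on these libraries where they do the work, as an engineer would, in place of code of your own. Each camera call takes 0.05 s, during which the arm holds its last target. There are 200 camera calls.

## Working session

There is one attempt and no reset: what is moved stays moved. The work goes in short steps, each a Python script; the robot and the scene stay as the last script left them, time stands still between calls to the robot, and variables do not carry over. Pictures are saved under pics/ and viewed, at most 10 in all, crops included, and the job is handed in when it is done.

```bash
ls; mkdir -p pics; python3 - <<'E'
from station import manip, vision
import cv2, numpy as np
np.set_printoptions(precision=4,suppress=True)
ims=[]
for c in ["side","top"]:
    im=vision.camera(c); ims.append(im); cv2.imwrite(f"pics/{c}0.png",im[:,:,::-1])
    k=vision.get_calibration(c); print(c,k)
    for t in ["wide_shelf","narrow_shelf","upright","web_top","shelf_tabs","upper_seat"]:
        print(c,t,[(np.round(b["xy"],1).tolist(),round(b["score"],2)) for b in vision.boxes_of(c,t)])
print(vision.get_calibration("wrist"), manip.observe())
cv2.imwrite("pics/a.png",cv2.resize(np.vstack(ims),None,fx=.78,fy=.78)[:,:,::-1])
E
```

```text
pics
side {'K': array([[389.5417,   0.    , 255.4163],
       [  0.    , 389.5417, 188.1791],
       [  0.    ,   0.    ,   1.    ]]), 'R': array([[ 0.9998,  0.0075, -0.0207],
       [-0.0164, -0.3737, -0.9274],
       [-0.0147,  0.9275, -0.3735]]), 't': array([-0.5096, -0.0175,  1.2012])}
side wide_shelf [([204.8, 228.9], 0.63)]
side narrow_shelf [([223.2, 201.6], 0.55)]
side upright [([328.7, 208.4], 0.84)]
side web_top [([201.7, 229.9], 0.85)]
side shelf_tabs [([204.0, 231.1], 0.89)]
side upper_seat [([326.7, 211.8], 0.85)]
top {'K': array([[457.6418,   0.    , 249.3901],
       [  0.    , 457.6418, 182.0997],
       [  0.    ,   0.    ,   1.    ]]), 'R': array([[ 0.0363, -0.9993,  0.0013],
       [-0.9787, -0.0358, -0.2022],
       [ 0.2021,  0.0061, -0.9794]]), 't': array([-0.3541,  0.5188,  0.8427])}
top wide_shelf [([270.5, 252.7], 0.58)]
top narrow_shelf []
top upright [([261.5, 115.5], 0.65)]
top web_top [([274.8, 251.8], 0.58)]
top shelf_tabs []
top upper_seat [([264.4, 119.7], 0.58)]
{'K': array([[282.4546,   0.    , 255.6007],
       [  0.    , 282.4546, 192.766 ],
       [  0.    ,   0.    ,   1.    ]]), 'hand_eye': array([[-0.0002, -0.9573, -0.2893,  0.0718],
       [ 1.    , -0.0002, -0.0001, -0.0004],
       [ 0.    , -0.2893,  0.9573, -0.1321],
       [ 0.    ,  0.    ,  0.    ,  1.    ]])} {'time_s': 0.7, 'q': array([-1.374 ,  0.2863,  1.5767,  0.    ,  1.2786, -0.15  ]), 'joint_vel': array([-0.0004, -0.0009, -0.0013, -0.0005, -0.0016,  0.0004]), 'tau': array([  0.0001, -40.5815, -29.2864,  -0.0002,   0.0004,   0.    ]), 'tool_pos': array([ 0.2294, -0.6348,  0.2423]), 'orientation': array([-0.    ,  0.985 ,  0.1725,  0.    ]), 'wrist_force': array([-0.2142, -0.1051, -0.5908]), 'ft_torque': array([0.0221, 0.0067, 0.0091]), 'finger_force': 0.0, 'grip_width': 0.08562949830917797}
```

View pics/a.png

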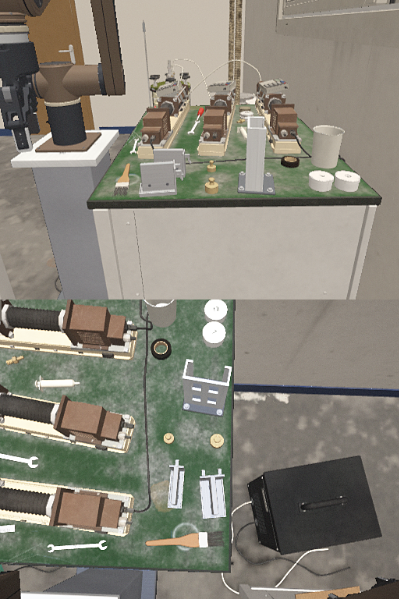

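The top view shows the wide shelf near (272,244), the narrow one near (227,238) and the upright near (264,110). I'll enlarge these.

```bash
python3 - <<'E'
import cv2, numpy as np
t=cv2.imread("pics/top0.png")[60:300,195:315]; s=cv2.imread("pics/side0.png")[140:260,160:360]
cv2.imwrite("pics/b.png",cv2.resize(t,None,fx=2.5,fy=2.5,interpolation=cv2.INTER_CUBIC))
cv2.imwrite("pics/c.png",cv2.resize(s,None,fx=4,fy=4,interpolation=cv2.INTER_CUBIC))
E
```

```text
(no output)
```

View pics/b.png

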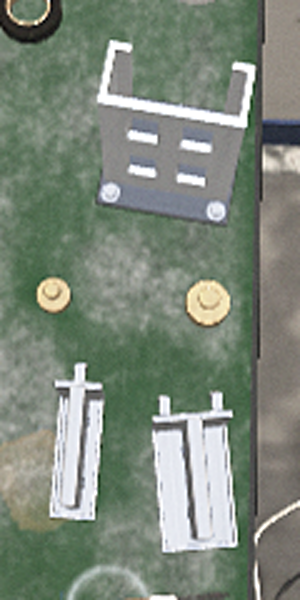

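View pics/c.png

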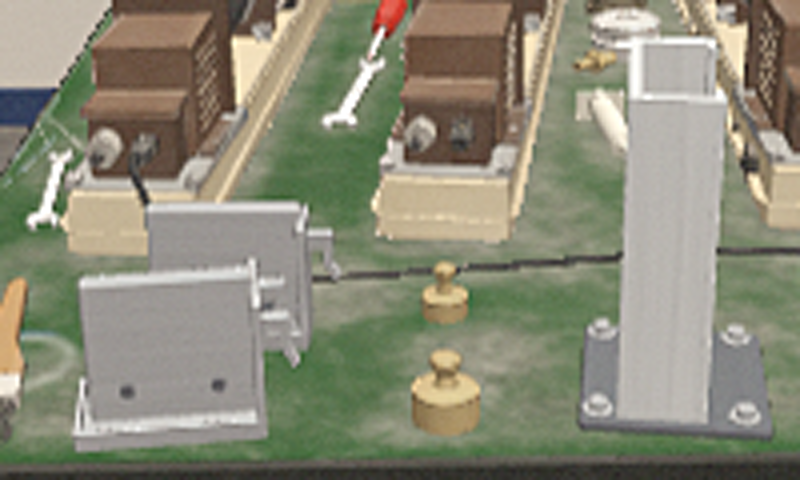

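The crops show clear corners: the wide shelf's back-plate top, tab tips and tray, and the upright's face top and foot. I'll fit (x, y, yaw) to them.

```bash
cat > h.py <<'E'
import numpy as np, cv2
from scipy.optimize import least_squares
from scipy.spatial.transform import Rotation as Ro
from station import manip, command_gripper, planner, vision
np.set_printoptions(precision=4,suppress=True)
def quat(yaw):            # tool down, tool x along yaw (tool y = -left)
    q=(Ro.from_euler('z',yaw)*Ro.from_quat([1,0,0,0])).as_quat(); return [q[3],q[0],q[1],q[2]]
def wcal(obs):            # wrist camera R,t from a state
    k=vision.get_calibration("wrist"); w,x,y,z=obs["orientation"]
    T=np.eye(4); T[:3,:3]=Ro.from_quat([x,y,z,w]).as_matrix(); T[:3,3]=obs["tool_pos"]
    M=np.linalg.inv(T@k["hand_eye"]); return dict(K=k["K"],R=M[:3,:3],t=M[:3,3])
def proj(c,X):
    p=(c["R"]@np.asarray(X).T).T+c["t"]; p=p@c["K"].T; return p[:,:2]/p[:,2:]
def body(p,P):            # p=x,y,yaw
    return Ro.from_euler('z',p[2]).apply(P)+[p[0],p[1],0]
def fit(obs,p0):          # obs: list of (cal, pts3, px)
    f=lambda p:np.concatenate([(proj(c,body(p,np.array(P,float)))-np.array(u)).ravel() for c,P,u in obs])
    r=least_squares(f,p0,loss='soft_l1',f_scale=1.5); return r.x,r.fun.reshape(-1,2)
E
python3 - <<'E'
from h import *
top,side=vision.get_calibration("top"),vision.get_calibration("side")
T=lambda L:np.array(L)/2.5+[195,60]; S=lambda L:np.array(L)/4+[160,140]
p,r=fit([(top,[[0,.052,.184],[0,-.052,.184],[-.02,.056,.008],[-.02,-.056,.008]],T([(98,101),(246,126),(97,203),(226,224)]))],[.75,-.5,0])
print("upright",p,r.tolist())
print(fit([(side,[[0,-.052,.184],[-.02,-.056,0]],S([(627,100),(580,428)]))],p))
w,r=fit([(top,[[.048,.03,.078],[.048,-.03,.078],[.07,.02,.068],[.07,-.02,.068],[-.05,.03,.006],[-.05,-.03,.006]],T([(152,416),(232,412),(165,397),(216,393),(163,551),(237,546)])),
 (side,[[-.051,-.03,0],[.048,-.03,0]],S([(77,447),(266,437)]))],[.5,-.5,0]); print("wide",w,r.tolist())
n,r=fit([(top,[[.048,.018,.078],[.048,-.018,.078],[-.05,.018,.006],[-.05,-.018,.006]],T([(55,384),(104,384),(50,518),(94,520)]))],[.5,-.4,0]); print("narrow",n,r.tolist())
for z in (.25,.2):
  for y in (w[2],w[2]+np.pi): print(y,planner.ik([w[0],w[1],z],quat(y)),planner.ik([p[0],p[1],z],quat(p[2]+y-w[2])))
E
```

```text
upright [ 0.6401 -0.3557 -0.1357] [[-0.08838576442119006, 0.2557256120972795], [0.15491215654094503, 0.036551785997545494], [-0.6250340048875955, -0.4061330893862021], [0.5236421901461199, 0.0305678433963692]]
(array([ 0.6709, -0.3791, -0.8107]), array([[ 0.1607,  0.2779],
       [-0.176 , -0.2005]]))
wide [ 0.3967 -0.386   0.118 ] [[0.20126152251197027, 0.8546671660496372], [0.22570942256982107, -0.16388271429707402], [-0.8061455748813273, -2.9753414912684377], [-0.205275015074335, -3.083450867803492], [-0.5656874945328809, 0.10968960308872511], [0.057855068916239816, -0.42467465096865453], [-2.8458357797453573, 1.497160380875954], [-2.1222236581127447, 0.3936259639383195]]
narrow [ 0.4162 -0.2926 -0.0415] [[0.0473443939750382, -0.5914750851803205], [-0.42997396903211893, 0.892665635374982], [-0.024719875000926095, -0.4362636995614366], [0.4288772295440424, 0.19574958309806334]]
0.11801571610073969 [-0.9551  0.0125  1.8696 -0.      1.2595  0.4977] [-0.6454  0.406   1.4101 -0.      1.3255  1.0611]
3.259608369690533 [-0.9551  0.0125  1.8696 -0.      1.2595 -2.6439] [-0.6454  0.406   1.4101 -0.      1.3255 -2.0805]
0.11801571610073969 [-0.9551  0.0587  1.9165 -0.      1.1663  0.4977] [-0.6454  0.4418  1.4543 -0.      1.2455  1.0611]
3.259608369690533 [-0.9551  0.0587  1.9165 -0.      1.1663 -2.6439] [-0.6454  0.4418  1.4543 -0.      1.2455 -2.0805]
```

```bash
python3 - <<'E'
from h import *
import pickle
up=np.array([.6401,-.3557,-.1357]); w=np.array([.3967,-.386,.118]); st={}
print(manip.observe()["time_s"])
for n,p,dx,z in (("u",up,-.09,.26),("w",w,-.01,.20)):
    X=body(p,np.array([[dx,0,z]]))[0]
    manip.move_ptp(X,quat(p[2]+np.pi)); manip.wait(.2)
    o=manip.observe(); im=vision.camera("wrist"); st[n]=o
    print(o["time_s"],o["tool_pos"],[(t,[(np.round(b["xy"],1).tolist(),round(b["score"],2)) for b in vision.boxes_of("wrist",t)]) for t in (["upper_seat"] if n=="u" else ["web_top","shelf_tabs"])])
    cv2.imwrite(f"pics/wr_{n}.png",cv2.resize(im,(800,600),interpolation=cv2.INTER_CUBIC)[:,:,::-1])
    P={"u":[[0,.052,.184],[0,-.052,.184],[-.02,.056,.008],[0,.009,.12],[0,0,.12]],"w":[[.048,.03,.078],[.048,-.03,.078],[.045,0,.085],[-.045,0,.085]]}[n]
    print(proj(wcal(o),body(p,np.array(P)))*1.5625)
pickle.dump(st,open("st.pkl","wb"))
E
```

```text
0.7
2.6417 [ 0.5505 -0.3442  0.2599] [('upper_seat', [([258.0, 267.5], 0.6)])]
[[494.7453 477.2452]
 [308.9289 477.4707]
 [461.1488 331.9667]
 [414.2277 415.8806]
 [401.3434 415.897 ]]
3.6917 [ 0.3882 -0.3873  0.2009] [('web_top', [([256.8, 193.2], 0.9)]), ('shelf_tabs', [([256.7, 192.4], 0.84)])]
[[447.118  383.6977]
 [353.3333 383.5352]
 [400.2323 384.5325]
 [400.5054 240.4124]]
```

View pics/wr_u.png

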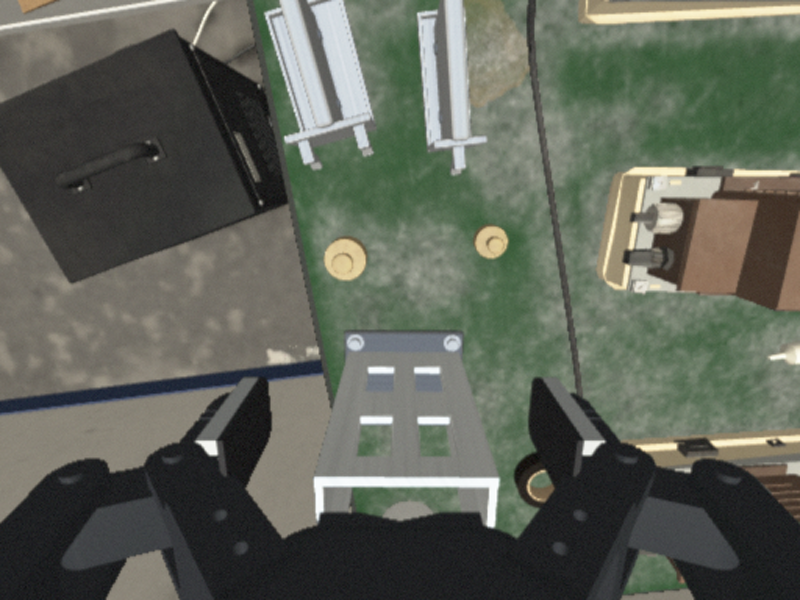

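View pics/wr_w.png

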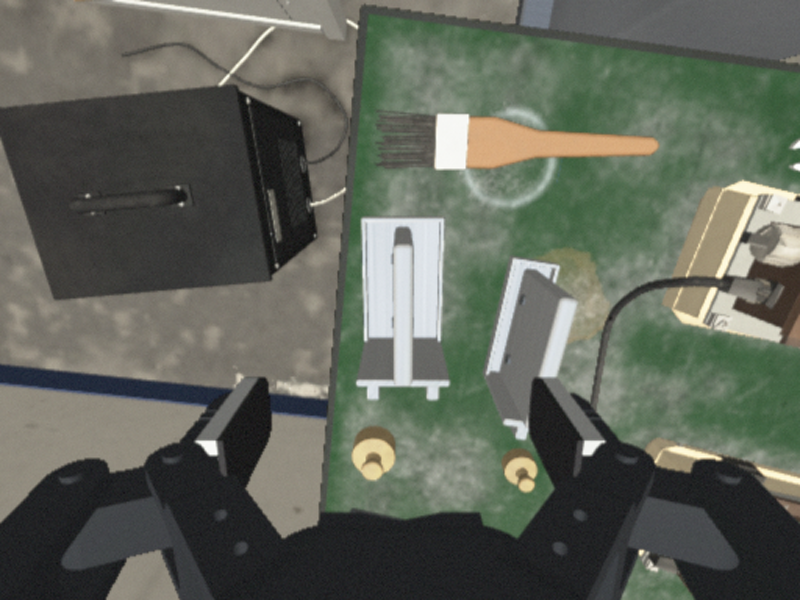

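The upright's face top edge runs (315,478)–(498,478), its upper slots' lower edges lie on row 416, and the foot front edge is (346,331)–(463,331). The wide shelf's back-plate top is (357,385)–(449,385) and its web top runs from (403,242) to (402,384). All are within about 5 px of prediction, so I'll refine from here.

```bash
python3 - <<'E'
from h import *
import pickle
st=pickle.load(open("st.pkl","rb"))
S=lambda L:np.array(L)/1.5625
u,r=fit([(wcal(st["u"]),[[0,.052,.184],[0,-.052,.184],[-.02,.056,.008],[-.02,-.056,.008],[0,-.031,.12],[0,-.009,.12],[0,.009,.12],[0,.031,.12]],
 S([(498,478),(315,478),(463,331),(346,331),(362,416.5),(392,416.5),(418,416.5),(449,416.5)]))],[.64,-.356,-.13]); print("u",u,(r*1.56).tolist())
w,r=fit([(wcal(st["w"]),[[.048,.03,.078],[.048,-.03,.078],[-.045,0,.085],[.043,0,.085]],S([(449,385),(357,385),(403,241),(402.5,383)]))],[.397,-.386,.118]); print("w",w,(r*1.56).tolist())
pickle.dump((u,w),open("uw.pkl","wb"))
E
```

```text
u [ 0.6407 -0.3525 -0.138 ] [[1.6040440490500942, -0.1535491708095333], [-1.1463207448469301, -0.28532084238964217], [1.1258497203724824, 1.3797454596886405], [-2.4783956774433706, 1.2828859506901984], [-1.0969830518773165, -0.28067170469882513], [0.38794947109657074, -0.2570870575709091], [0.14972600659086766, -0.2377912408684051], [0.6339361924171613, -0.2142083360066272]]
w [ 0.3973 -0.3844  0.1205] [[0.6430781226376757, -0.3257620220983483], [-1.0671242891173165, -0.2754346553720609], [-0.006176345562137158, 0.7663224228476235], [0.3512823216919378, -0.25579887563716625]]
```

```bash
python3 - <<'E'
from h import *
import pickle
u,w=pickle.load(open("uw.pkl","rb")); GZ=.065; GX=-.008
at=lambda p,dx,z: body(p,np.array([[dx,0,z]]))[0]
command_gripper(.05)
manip.movel(at(w,GX,.11),quat(w[2]+np.pi),velocity=.2)
print(manip.movel(at(w,GX,GZ),velocity=.1,stop_force=15), manip.observe()["tool_pos"])
command_gripper(0,70); o=manip.observe(); print(o["grip_width"],o["finger_force"])
manip.movel(at(w,GX,GZ+.02),velocity=.1)
manip.movel(at(w,GX,GZ+.088),velocity=.2)
# shelf origin 48+55 mm in front of the face, 26 mm above home height
manip.move_ptp(at(u,-.048-.055+GX,GZ+.088),quat(u[2]+np.pi)); manip.wait(.3)
o=manip.observe(); print(o["time_s"],o["tool_pos"],o["wrist_force"],o["grip_width"])
im=vision.camera("wrist"); s=vision.camera("side"); t=vision.camera("top")
pickle.dump(o,open("o2.pkl","wb"))
a=cv2.resize(im[150:384,150:370],(500,532)); 
b=np.vstack([cv2.resize(s[130:260,240:360],(300,325)),cv2.resize(t[80:190,220:330],(300,275))])[:532]
b=cv2.resize(b,(300,532)) if b.shape[0]<532 else b
cv2.imwrite("pics/d.png",np.hstack([a,b])[:,:,::-1])
E
```

```text
False [ 0.3896 -0.3857  0.0655]
0.01122498209672684 69.15983319282532
7.7083 [ 0.5299 -0.3379  0.1529] [ 0.1077  0.0517 -1.6292] 0.010994779296526022
```

View pics/d.png

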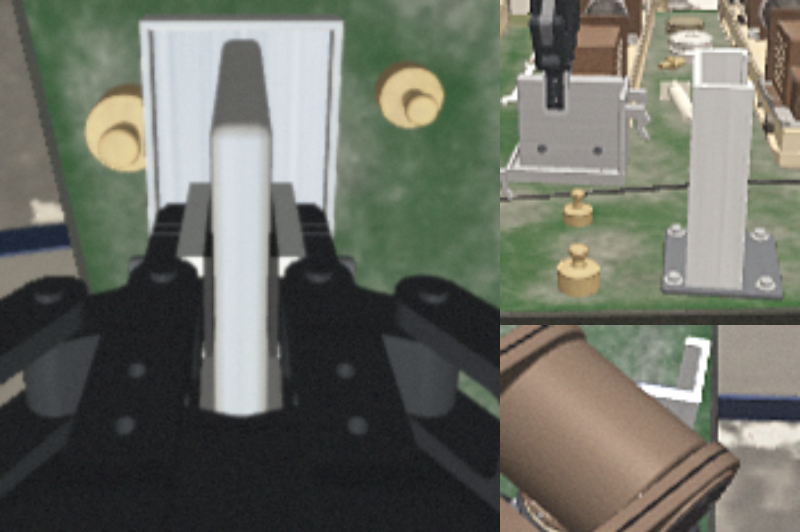

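The shelf is held level and square, with its tabs facing the upright at slot height. Next: press in, then move down.

```bash
python3 - <<'E'
from h import *
import pickle
u,w=pickle.load(open("uw.pkl","rb")); GZ=.0655; GX=-.008
at=lambda p,dx,z: body(p,np.array([[dx,0,z]]))[0]
def rep(h):
    o=manip.observe(); d=Ro.from_euler('z',-u[2]).apply(o["tool_pos"]-[u[0],u[1],0])
    print(h,o["time_s"],"gap",-(d[0]+.048-GX),"lat",d[1],"above home",d[2]-GZ-.062,o["wrist_force"],o["grip_width"])
print(manip.movel(at(u,-.048-.004+GX,GZ+.088),velocity=.06,stop_force=10)); rep("in")
print(manip.movel(at(u,-.048+.006+GX,GZ+.088),velocity=.02,stop_force=8)); rep("press")
s=vision.camera("side"); im=vision.camera("wrist")
cv2.imwrite("pics/e.png",np.hstack([cv2.resize(im[150:384,150:370],(400,425)),cv2.resize(s[130:258,240:360],(400,425))])[:,:,::-1])
E
```

```text
False
in 8.8583 gap 0.004286479332765582 lat 5.783672417646513e-05 above home 0.02580862118963756 [ 0.0398 -0.4263 -2.5429] 0.010580211613874657
True
press 9.175 gap 0.0024434618529047825 lat 0.0004751802324797396 above home 0.024543969552059064 [-0.8925 -0.4316 -2.0655] 0.010467345699120927
```

View pics/e.png

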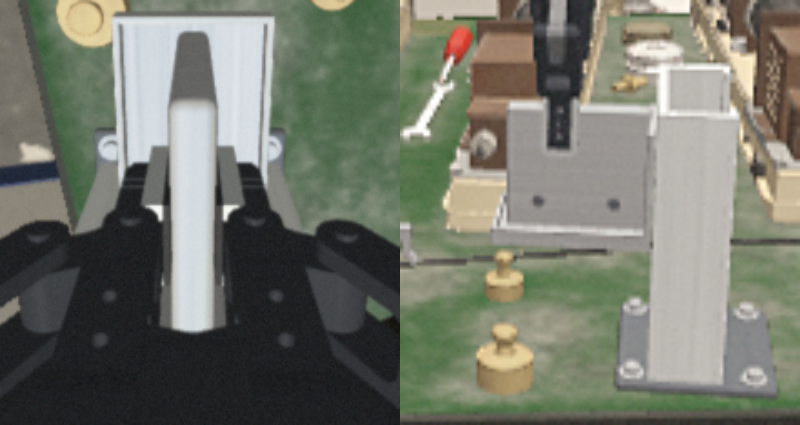

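The back plate rests against the face with the tabs in the slots. Moving down.

```bash
python3 - <<'E'
from h import *
import pickle
u,w=pickle.load(open("uw.pkl","rb")); GZ=.0655; GX=-.008
at=lambda p,dx,z: body(p,np.array([[dx,0,z]]))[0]
def rep(h):
    o=manip.observe(); d=Ro.from_euler('z',-u[2]).apply(o["tool_pos"]-[u[0],u[1],0])
    print(h,o["time_s"],"gap",-(d[0]+.048-GX),"lat",d[1],"above home",d[2]-GZ-.062,o["wrist_force"],o["ft_torque"],o["grip_width"])
g=-.048-.0022+GX
print(manip.movel(at(u,g,GZ+.062+.006),velocity=.04,stop_force=15)); rep("down1")
print(manip.movel(at(u,g,GZ+.062-.006),velocity=.02,stop_force=12)); rep("down2")
s=vision.camera("side"); im=vision.camera("wrist")
cv2.imwrite("pics/f.png",np.hstack([cv2.resize(im[150:384,150:370],(400,425)),cv2.resize(s[130:258,240:360],(400,425))])[:,:,::-1])
E
```

```text
False
down1 9.8583 gap 0.002305087149330795 lat 5.311060630461856e-05 above home 0.005556991276135931 [ 0.3938 -0.6711 -2.3757] [0.0247 0.0011 0.009 ] 0.011191416159873617
True
down2 10.2833 gap 0.0019706949740475738 lat -0.00018436677422104084 above home 0.0003915442702962513 [-1.9304  2.2599  2.7434] [-0.0374 -0.0878  0.0161] 0.010888387360360859
```

View pics/f.png

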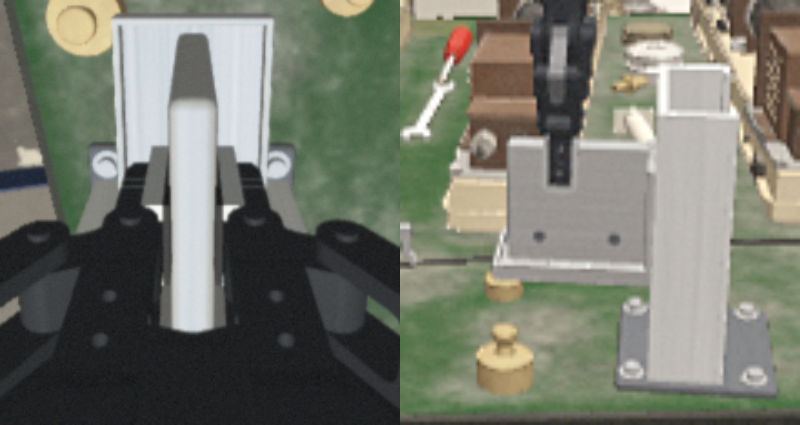

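It stopped on contact 0.4 mm from the computed home height. One firmer push down to confirm, then release.

```bash
python3 - <<'E'
from h import *
import pickle
u,w=pickle.load(open("uw.pkl","rb")); GZ=.0655; GX=-.008
at=lambda p,dx,z: body(p,np.array([[dx,0,z]]))[0]
o=manip.observe(); X=np.array(o["tool_pos"])
print(manip.movel(X-[0,0,.006],velocity=.02,stop_force=22)); o=manip.observe(); print(o["tool_pos"]-X,o["wrist_force"])
command_gripper(.04); manip.wait(.2)
X=np.array(manip.observe()["tool_pos"]); manip.movel(X+[0,0,.05],velocity=.1)
manip.movel(at(u,-.15,.30),velocity=.2); manip.wait(.3)
o=manip.observe(); print(o["time_s"],o["wrist_force"])
im=vision.camera("wrist"); s=vision.camera("side")
x=u[0]; P=body(u,np.array([[0,.03,.14],[0,-.03,.14],[-.091,0,.147]]))
print(proj(wcal(o),P))
cv2.imwrite("pics/g.png",np.hstack([cv2.resize(im[130:384,140:380],(400,425)),cv2.resize(s[130:258,240:360],(400,425))])[:,:,::-1])
E
```

```text
True
[-0.     -0.0001 -0.0001] [-0.8083  1.1692  3.5592]
13.0833 [ 0.8384  0.1062 -0.4775]
[[279.6369 304.2   ]
 [230.0748 304.4086]
 [254.8883 237.6984]]
```

View pics/g.png

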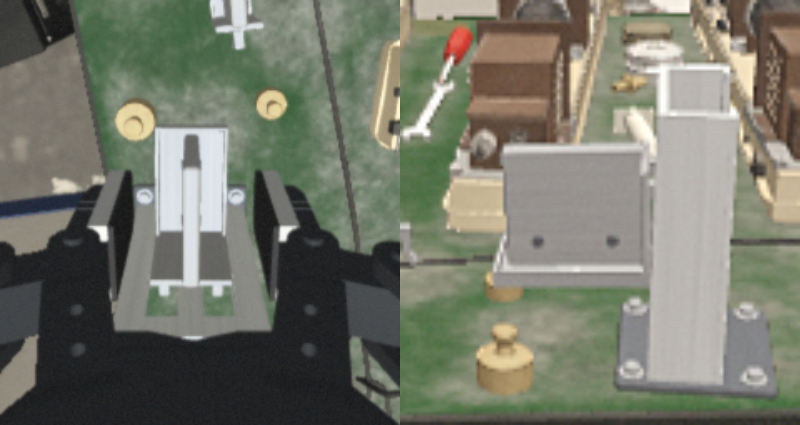

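The shelf hangs, but compared with the previous picture it sits several pixels lower and farther out after release. I'll look from above the channel, with projected home points drawn in.

```bash
python3 - <<'E'
from h import *
import pickle
u,w=pickle.load(open("uw.pkl","rb"))
at=lambda p,dx,z: body(p,np.array([[dx,0,z]]))[0]
side=vision.get_calibration("side")
manip.movel(at(u,.09,.30),velocity=.25); manip.movel(at(u,.09,.235),velocity=.15); manip.wait(.2)
o=manip.observe(); im=vision.camera("wrist"); s=vision.camera("side"); print(o["time_s"])
cv2.imwrite("pics/raw_w.png",im[:,:,::-1]); cv2.imwrite("pics/raw_s.png",s[:,:,::-1]); pickle.dump(o,open("o3.pkl","wb"))
H=np.array([[-.048,0,.062]])
sh=np.array([[.048,.03,.078],[.048,-.03,.078],[-.045,0,.085],[.045,0,.085],[-.05,-.03,0],[.048,-.03,0],[.048,.03,0],[.07,.02,.068],[.07,-.02,.068]])+H
ur=np.array([[0,.052,.184],[0,-.052,.184],[-.02,-.056,.008],[-.02,.056,.008]])
def draw(img,c,x0,y0,wd,ht,f):
    a=cv2.resize(img[y0:y0+ht,x0:x0+wd],None,fx=f,fy=f,interpolation=cv2.INTER_CUBIC).copy()
    for P,col in ((sh,(255,0,0)),(ur,(0,0,255))):
        for q in (proj(c,body(u,P))-[x0,y0]+.5)*f: cv2.circle(a,tuple(int(v) for v in q),2,col,-1)
    return a
cu=wcal(o); m=proj(cu,body(u,np.array([[0,0,.14]])))[0]; print(m)
y0=int(np.clip(m[1]-95,0,194)); a=draw(im,cu,int(m[0])-65,y0,130,190,3)
b=draw(s,side,260,135,105,150,3.8)
b=cv2.copyMakeBorder(b,0,max(0,570-b.shape[0]),0,0,cv2.BORDER_CONSTANT)[:570]
cv2.imwrite("pics/h.png",np.hstack([a,b])[:,:,::-1]); print(a.shape,b.shape)
E
```

```text
15.075
[256.2247  88.4513]
(570, 390, 3) (570, 399, 3)
```

View pics/h.png

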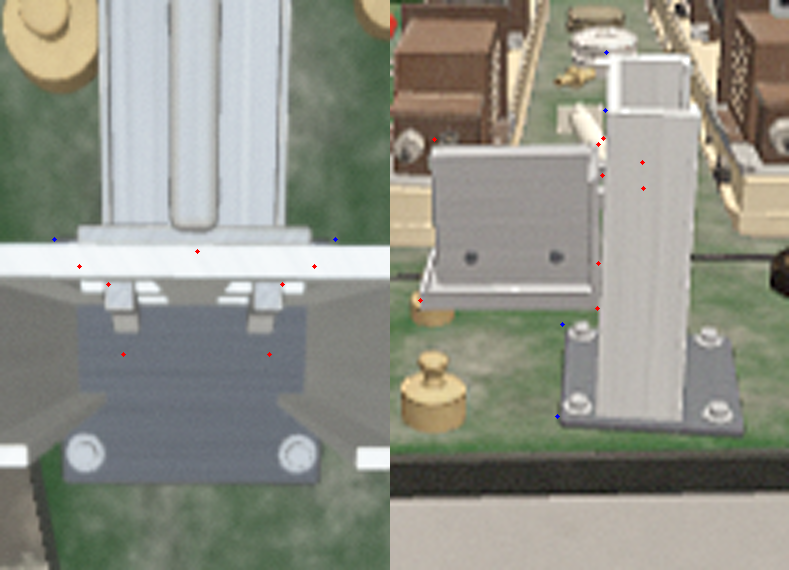

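```bash
python3 - <<'E'
import cv2,numpy as np
N=cv2.resize(cv2.imread("pics/raw_s.png")[130:258,240:360],(400,425))
G=cv2.imread("pics/g.png")[:,400:];F=cv2.imread("pics/f.png")[:,400:];E=cv2.imread("pics/e.png")[:,400:]
def m(A,B,b):
    x,y,w,h=b; t=A[y:y+h,x:x+w]; X0,Y0=max(x-25,0),y-25; R=B[Y0:y+h+60,X0:x+w+25]
    c=cv2.matchTemplate(R,t,cv2.TM_CCOEFF_NORMED); _,v,_,p=cv2.minMaxLoc(c); return p[0]+X0-x,p[1]+Y0-y,round(v,2)
f=dict(webTL=(95,125,40,45),web_holes=(125,220,100,35),tray=(82,225,45,55),webTR=(205,128,45,40))
for k,b in f.items():
    x,y,w,h=b; print(k,"F->G",m(F,G,b),"F->now",m(F,N,b),"E->F",m(E,F,(x,y-36,w,h)))
E
```

```text
webTL F->G (-3, 6, 0.83) F->now (-3, 6, 0.84) E->F (0, 37, 0.9)
web_holes F->G (-2, 4, 0.89) F->now (-2, 4, 0.9) E->F (1, 35, 0.98)
tray F->G (0, 6, 0.84) F->now (0, 6, 0.84) E->F (0, 2, 0.64)
webTR F->G (-1, 2, 0.9) F->now (-1, 2, 0.9) E->F (-20, 36, 0.93)
```

The shift turns out to be about 2° of sag: the outer end is 4 mm lower and the inner end about 1 mm lower. That fits the 3 mm of hook slack. Both hooks show behind the face plate, and the shelf hit a firm stop at home height. I'm backing the arm off and handing in.

```bash
python3 - <<'E'
from h import *
X=np.array(manip.observe()["tool_pos"]); manip.movel(X+[0,0,.07],velocity=.15); manip.wait(.5)
vision.camera("side"); print(manip.observe()["time_s"],[b["xy"] for b in vision.boxes_of("side","narrow_shelf")])
print(manip.close_job())
E
```

```text
16.35 [[217.5, 206.6]]
the job is handed in; nothing more can be done
None
```

The wide shelf hangs on the upper pair of slots, pressed in, moved down to a firm stop within 0.4 mm of the computed home height, and released; it sags about 2° in the hook slack. The narrow shelf was left standing, and the job was handed in at about 16 s.

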